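# Stand a drinks can in the lidded cooler

### The arm

A 6-joint arm with a two-finger parallel gripper is mounted at the origin on a cart in front of the work surface, level with it; the furniture and walls round the work are solid. World frame = base frame: x ahead of the robot, y to its left, z up, the work surface at z = 0. Lengths are in m, angles in rad, forces in N, time in s.
With the tool pointing down it reaches from about 0.25 to 0.775 m from the base axis. Payload 4 kg.
Tool frame: the origin (TCP) lies midway between the tips of the shut fingers; the grasp point (between the pads) lies 19 mm behind it (robot.tcp_to_grasp is the z of the grasp point in the tool frame, in m); z points along the fingers, y is the line along which they close (so a half turn about z gives the same grasp; the last joint's range is limited). The gripper opens to 94 mm and grips with 3 to 60 N. Pads are 16 mm wide; open, the fingers measure 119 mm over their backs; the gripper's body (75 mm by 177 mm) begins 78 mm behind the grasp point.
Start: joints at [-1.357, 0.087, 1.371, -0, 1.684, -0.103], TCP at [0.171, -0.523, 0.206] pointing down, gripper open.
Joint ranges: [-3.1, 3.1], [-0.76, 2.03], [0.27, 2.55], [-1.08, 4.22], [0.17, 2.65], [-2.57, 2.57]. Speed limits (rad/s): [2.79, 2.79, 3.14, 3.14, 3.14, 3.14].

### API

Orientations are given as [roll, pitch, yaw] about the fixed x, y, z axes, in that order (R = Rz(yaw) Ry(pitch) Rx(roll)).
In Python, from bench import robot gives the robot as it stands. The module is installed in compiled form; this text tells all that it offers.
- The arm moves only by the tool move_arm, never from a script. Its argument "motion" is one flat list of numbers, 7 for each row, row after row: the turn, a rotation vector about the tool's x, y, z in units of 45 degrees (1.0 is 45 degrees), then the shift along the tool's x, y, z in units of 100 mm (1.0 is 100 mm), then the opening, from 0 (shut) to 1 (fully open). A call has 1 to 12 rows; each row shifts and turns the commanded pose from where the row before left it, along the tool's axes as they then stand; what a row does not reach is not made up. A row lasts 1/12 s, in which the tool goes at most 41.7 mm and 7.16 degrees, less where a joint would pass 70% of its speed; a pose out of reach is approached as far as the arm can. A call with a number of a shift or a turn outside -1 to 1 is refused whole. A call with a gripper value outside its range is refused whole. The fingers move at their own pace and stop on an object; the grip force is fixed at half the most. Time passes only in rows, so rows that do not move let the fingers close. It gives the time, the measured TCP pose, the force, the opening and the grip force at its end, in the units of the state.
- robot.get_obs(): the state, without advancing time (a new reading comes with each control period).
- robot.snapshot(name): name is "scene" or "side" or "wrist"; returns the picture (480x640x3 uint8, red, green, blue); there is no depth.
- robot.get_calibration(name): a dict with "fx", "fy", "cx", "cy" (pixels), "R" (3x3) and "t" (3): a world point X has camera coordinates R X + t. Camera axes: x right, y down, z forward; pixel columns grow to the right and rows downward; lengths in m; the calibration is good to about 2 mm. A picture is of the moment at which its call begins: read the wrist's pose just before it. get_calibration takes no time and is no camera call; for the wrist camera it gives the pose at the moment of the call.
- robot.close_job(): hands the job in; it is judged then, once.
The state is a dict: "time": time; "joint_positions": joint angles; "qvel": joint speeds; "joint_torque": joint torques, N m; "tool_pos": TCP position; "ee_rot": TCP orientation; "wrist_force": force on the tool from outside, world axes, zero at the start; "wrist_torque": the same for the moment, N m; "width": finger opening in m; "finger_force": force on a finger pad.
Only numpy, scipy, OpenCV 4.12 (cv2) and the standard library are available. Lean on these libraries where they do the work, as an engineer would, in place of code of your own. Each camera call takes 0.05 s, during which the arm holds its last target. There are 200 camera calls.

### The job

Put the drinks can to cool: take the lid off the green cooler, lower the can gently until it stands upright on the freezer packs in the middle of the cooler (do not let it drop or ram it down), and put the lid back on, fully down. How high the packs reach inside differs each time, so feel for them. Leave the mug, the glass jar and the kitchen timer where they are.

Things in the scene. Friction and masses are not known exactly. Their poses are not given: they have to be found in the camera images.
- cooler: heavy insulated drinks cooler that does not move: an open round green cup with steel bands, 156 mm across at the rim, 140 mm at the foot, rim 170 mm above the worktop. Wire handles at its own +y and -y reach 97 mm from its axis at 103 to 131 mm height. Origin on its axis at the worktop, z up
- cooler_rim (a point): centre of the cooler's mouth in the rim's plane, 170 mm up; the mouth is 140 mm wide inside. Below stand round blue freezer packs, 128 mm across, flat and level: their top lies 30 to 75 mm above the worktop, different each time and not reported, so it must be felt. The top pack gives about 1 mm for each 2.5 N, 10 mm at most, and springs back
- lid: domed steel lid, 0.2 to 0.35 kg, 153 mm across; starts seated on the cooler. Origin on its axis where its flange meets the rim (at cooler_rim when fully down), z up. A white spigot ring below (131 mm outside, 10 mm deep) drops into the mouth; on the worktop it stands on this ring, origin 10 mm up. Hollow dome: room for a can standing up to 39 mm above the rim
- lid_knob (a point): centre of the lid's round wooden knob, 76 mm above the lid's origin: the knob is 34 mm in diameter, 25 mm high, on a 10 mm neck above the dome
- can: full brown drinks can, 0.24 to 0.38 kg, standing upright: 53 mm diameter, 134 mm high, rigid. Origin at the centre of its underside, z up
- mug: cream mug, 82 mm wide, 98 mm high, with a handle; bystander. Origin under its centre
- jar: glass jar with a black screw lid, 65 mm diameter, 86 mm high; bystander. Origin under its centre
- timer: wind-up kitchen timer, white base with red dial, 72 mm wide, 59 mm high, bystander. Origin under its centre
Mind the look-alikes: they are no part of the job. Leave any purple or yellow look-alike of the can alone.

How it is judged:
By the outcome, as a careful person would: the job done as asked, in the order asked, and still so for the second after the job is handed in, with the robot touching nothing.
It also fails if it takes over 72 s, if anything falls off the work surface, if the arm or the gripper's body presses on something with over 40 N, if the wrist force passes 120 N, or if a joint passes its speed limit or range.

## Working session

There is one attempt and no reset: what is moved stays moved. The work goes in short steps, Python scripts to look and compute and a tool call to move; the robot and the scene stay as the last step left them, time stands still between calls to the robot, and variables do not carry over. Pictures are saved under pics/ and viewed, at most 10 in all, crops included, and the job is handed in when it is done.

Besides the shell and the picture viewer there is one more tool, called after "Emit:" in YAML: its name, and indented under it one key for each argument. move_arm: Moves the arm, as the interface text tells. Shifts and turns lie within -1 to 1; 1 stands for 100 mm of shift or 45 degrees of turn. Its arguments: {"type":"object","properties":{"motion":{"type":"array","items":{"type":"number"}}},"required":["motion"]}

```bash
mkdir -p pics
python3 - <<'E'
from bench import robot
import cv2,numpy as np
o=robot.get_obs();print({k:np.round(v,3) for k,v in o.items()},robot.tcp_to_grasp)
for n in("scene","side"):
    c=robot.get_calibration(n);print(n,c)
    cv2.imwrite(f"pics/{n}0.png",robot.snapshot(n)[:,:,::-1])
E
```

```text
{'time': np.float64(0.0), 'joint_positions': array([-1.357,  0.088,  1.372, -0.   ,  1.684, -0.103]), 'qvel': array([-0.   , -0.001, -0.   ,  0.001,  0.001, -0.001]), 'joint_torque': array([ 2.0000e-03, -3.4018e+01, -3.0242e+01,  7.2000e-02,  3.3000e-02,
       -0.0000e+00]), 'tool_pos': array([ 0.171, -0.522,  0.204]), 'ee_rot': array([-3.139, -0.   ,  0.317]), 'wrist_force': array([ 0.558,  0.457, -0.248]), 'wrist_torque': array([-0.066,  0.025,  0.002]), 'finger_force': np.float64(0.0), 'width': np.float64(0.094)} -0.0188
scene {'fx': 547.6046679080258, 'fy': 547.6046679080258, 'cx': 313.0308895967542, 'cy': 247.13257824886696, 'R': array([[-0.79672211, -0.60420611,  0.01299415],
       [-0.43936775,  0.56433086, -0.69891821],
       [ 0.41495766, -0.5625528 , -0.71508355]]), 't': array([0.40043084, 0.47713447, 1.06988581])}
side {'fx': 438.0124538159001, 'fy': 438.0124538159001, 'cx': 317.8876996390608, 'cy': 242.9417032224856, 'R': array([[-0.93882393, -0.34359667,  0.02347248],
       [-0.22766679,  0.56803499, -0.79088816],
       [ 0.25841335, -0.74784864, -0.61151039]]), 't': array([0.51485326, 0.37218166, 0.69460216])}
```

View pics/scene0.png

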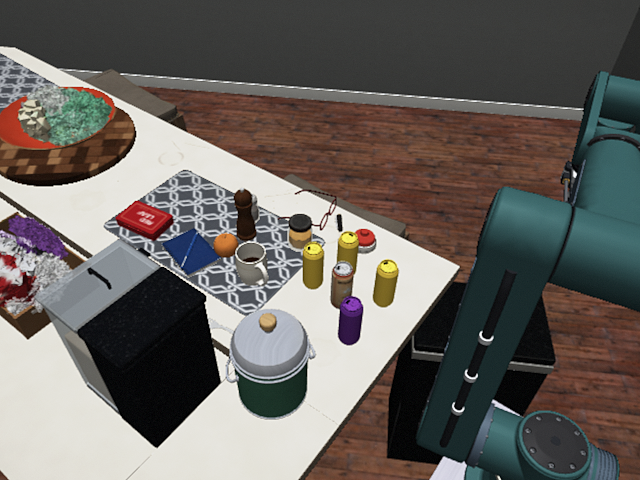

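View pics/side0.png

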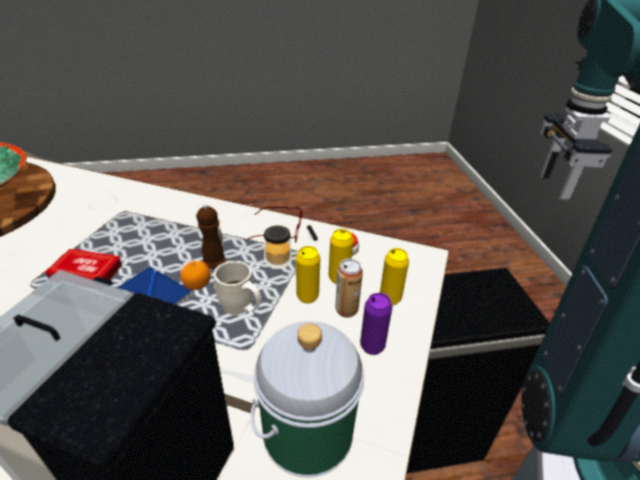

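The scene view shows the lid knob at (267,320). The brown can's top is at (344,269), with yellow cans at (313,250), (348,240) and (386,267) and a purple one at (350,304). I'll enlarge this area.

Run:
```python
import cv2
a=cv2.imread("pics/scene0.png")[220:420,220:420];b=cv2.imread("pics/side0.png")[220:480,220:420]
cv2.imwrite("pics/c1.png",cv2.resize(a,None,fx=3,fy=3,interpolation=cv2.INTER_CUBIC))
cv2.imwrite("pics/c2.png",cv2.resize(b,None,fx=2.3,fy=2.3,interpolation=cv2.INTER_CUBIC))
```

```text
(no output)
```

View pics/c1.png

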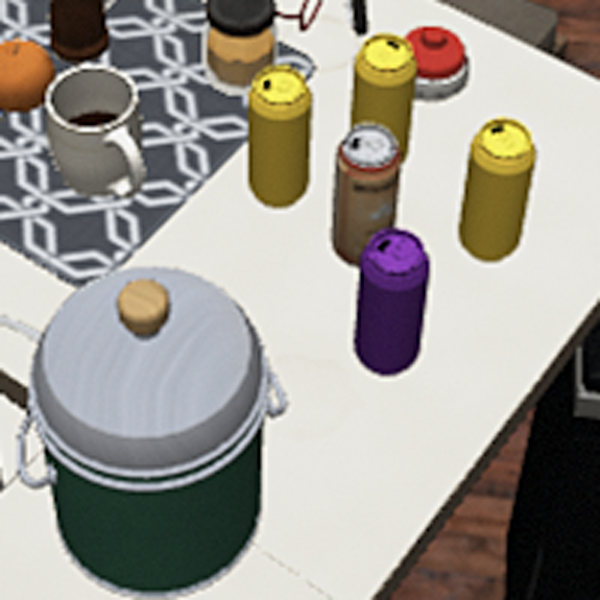

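View pics/c2.png

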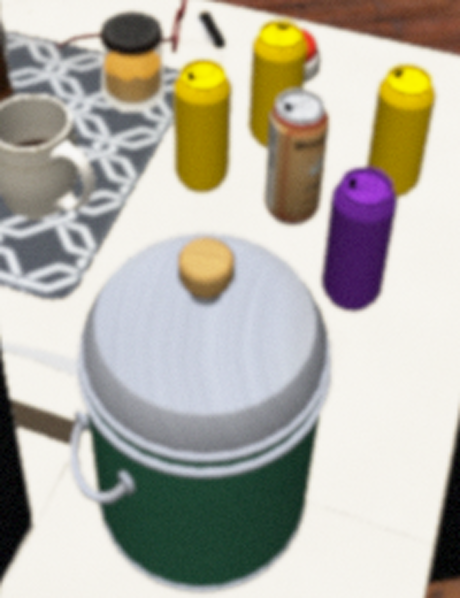

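```bash
cat > h.py <<'E'
import numpy as np
from bench import robot
def ray(n,uv,c=None):
    c=c or robot.get_calibration(n);R=c["R"];o=-R.T@c["t"]
    d=R.T@[(uv[0]-c["cx"])/c["fx"],(uv[1]-c["cy"])/c["fy"],1];return o,d/np.linalg.norm(d)
def atz(n,uv,z,c=None):
    o,d=ray(n,uv,c);return o+d*(z-o[2])/d[2]
def tri(rs):
    A=sum(np.eye(3)-np.outer(d,d) for o,d in rs);b=sum((np.eye(3)-np.outer(d,d))@o for o,d in rs);return np.linalg.solve(A,b)
E
python3 - <<'E'
from h import *
np.set_printoptions(precision=4,suppress=True)
P=dict(brown=((371,147),(299,107),.134),y1=((281,87),(202,77),.134),y2=((387,54),(279,41),.134),y3=((503,139),(407,84),.134),pur=((396,252),(366,184),.134),knob=((143,306),(207,267),.246),
mug=((93,100),(33,122),.098),jar=((240,12),(131,32),.086))
for k,(a,b,z) in P.items():
    a=np.array(a)/3+220;b=np.array(b)/2.3+220
    print(k,atz("scene",a,z),atz("side",b,z),tri([ray("scene",a),ray("side",b)]))
print("timer",atz("scene",np.array((434,55))/3+220,.04))
for p in((33,465),(278,395)):print("handle",atz("scene",np.array(p)/3+220,.117))
for p in((160,495),):print(atz("scene",np.array(p)/3+220,.17))
for n in("scene",):
  for uv in((302,478),(458,268),(375,378)):print("edge",atz(n,uv,0))
for uv in((205,290),(157,443),(218,378),(145,240)):print("box?",atz("scene",uv,0),atz("scene",uv,.17))
E
```

```text
brown [ 0.5407 -0.1671  0.134 ] [ 0.5444 -0.1672  0.134 ] [ 0.545  -0.1731  0.1276]
y1 [ 0.6363 -0.176   0.134 ] [ 0.6378 -0.1745  0.134 ] [ 0.64   -0.1808  0.1283]
y2 [ 0.5899 -0.2606  0.134 ] [ 0.5897 -0.2519  0.134 ] [ 0.596  -0.272   0.1196]
y3 [ 0.463  -0.2382  0.134 ] [ 0.4629 -0.2336  0.134 ] [ 0.4644 -0.2422  0.1282]
pur [ 0.4659 -0.0924  0.134 ] [ 0.4671 -0.0967  0.134 ] [ 0.4656 -0.0909  0.1381]
knob [0.5241 0.1201 0.246 ] [0.5227 0.118  0.246 ] [0.5205 0.1238 0.253 ]
mug [ 0.772  -0.0955  0.098 ] [ 0.7718 -0.0995  0.098 ] [ 0.7636 -0.0872  0.1106]
jar [ 0.7493 -0.2656  0.086 ] [ 0.7533 -0.2713  0.086 ] [ 0.7471 -0.2612  0.0928]
timer [ 0.6047 -0.3678  0.04  ]
handle [0.5636 0.1971 0.117 ]
handle [0.4663 0.0517 0.117 ]
[0.4595 0.1846 0.17  ]
edge [0.3508 0.2363 0.    ]
edge [ 0.3621 -0.4636  0.    ]
edge [ 0.3576 -0.0413  0.    ]
box? [0.8459 0.0095 0.    ] [0.7276 0.0973 0.17  ]
box? [0.6319 0.3618 0.    ] [0.5468 0.3948 0.17  ]
box? [0.6388 0.1754 0.    ] [0.5527 0.2375 0.17  ]
box? [ 1.109  -0.0176  0.    ] [0.9498 0.0745 0.17  ]
```

Emit:
move_arm:
  motion: [0, 0, 0, 0.1, -0.1, -0.2, 1, 0, 0, 0, 0.2, -0.2, -0.25, 1, 0, 0, 0, 0.25, -0.23, -0.22, 1, 0, 0, 0, 0.25, -0.23, -0.22, 1, 0, 0, 0, 0.25, -0.23, -0.22, 1, 0, 0, 0, 0.25, -0.23, -0.2, 1, 0, 0, 0, 0.25, -0.23, 0, 1, 0, 0, 0, 0.25, -0.23, 0, 1, 0, 0, 0, 0.25, -0.23, 0, 1, 0, 0, 0, 0.25, -0.23, 0, 1, 0, 0, 0, 0.25, -0.23, 0, 1, 0, 0, 0, 0.25, -0.23, 0, 1]

```text
time: 1.1
tool_pos: [0.3567, -0.1867, 0.3361]
ee_rot: [-3.141, 0.0, 0.316]
wrist_force: [0.1, 0.1, -0.1]
width: 0.094
finger_force: 0.0
```

Emit:
move_arm:
  motion: [0, 0, 0, 0.25, -0.23, 0, 1, 0, 0, 0, 0.25, -0.23, 0, 1, 0, 0, 0, 0.25, -0.23, 0, 1, 0, 0, 0, 0.25, -0.23, 0, 1, 0, 0, 0, 0.25, -0.23, 0, 1, 0, 0, 0, 0.25, -0.23, 0, 1, 0, 0, 0, 0.25, -0.23, 0, 1, 0, 0, 0, 0.2, -0.2, 0, 1, 0, 0, 0, 0.2, -0.2, 0, 1, 0, 0, 0, 0.1, -0.1, 0, 1, 0, 0, 0, 0, 0, 0, 1, 0, 0, 0, 0, 0, 0, 1]

```text
time: 2.1
tool_pos: [0.5043, 0.0821, 0.3359]
ee_rot: [3.141, 0.002, 0.318]
wrist_force: [0.9, -0.8, -0.6]
width: 0.0938
finger_force: 0.0
```

Run:
```python
from h import *
import cv2,json
c=robot.get_calibration("wrist");json.dump({k:np.asarray(v).tolist() for k,v in c.items()},open("w1.json","w"))
cv2.imwrite("pics/w1.png",robot.snapshot("wrist")[:,:,::-1])
o=robot.get_obs();print(o["tool_pos"],o["ee_rot"],-c["R"].T@c["t"],c["R"])
```

```text
[0.50414121 0.08144804 0.33626813] [3.14096022e+00 1.09516675e-03 3.16291872e-01] [0.57082563 0.1044229  0.51473914] [[ 3.12359058e-01 -9.49963915e-01  6.16076111e-04]
 [-9.21993364e-01 -3.03005678e-01  2.41072180e-01]
 [-2.28823197e-01 -7.58690970e-02 -9.70506994e-01]]
```

View pics/w1.png

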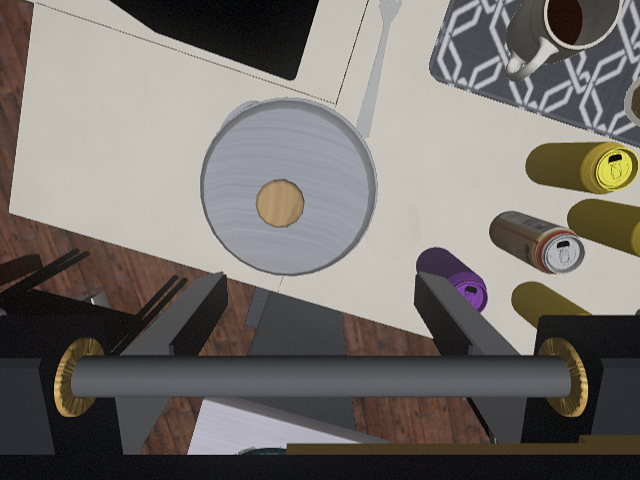

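Wrist view: knob top is at (280,203), lid rim centre about (289,186), the brown can's top at (561,253). The worktop's left edge runs from (35,5) to (10,213).

Run:
```python
from h import *
import json
np.set_printoptions(precision=4,suppress=True)
c={k:np.array(v) for k,v in json.load(open("w1.json")).items()}
for n,uv,z in(("knob",(280,203),.2585),("rim",(289,186),.172),("can",(561,253),.132),("pur",(471,294),.132),("y1",(616,171),.132),("edge",(35,5),0),("edge",(10,213),0),("edge",(180,263),0),("box",(295,80),0),("box",(120,5),0)):
    print(n,atz("wrist",uv,z,c))
for p in((.46,.32,.08),(.46,.32,0)):
    q=c["R"]@p+c["t"];print(q[0]/q[2]*c["fx"]+c["cx"],q[1]/q[2]*c["fy"]+c["cy"])
```

```text
knob [0.5271 0.1188 0.2585]
rim [0.5296 0.1204 0.172 ]
can [ 0.547  -0.1688  0.132 ]
pur [ 0.4754 -0.0977  0.132 ]
y1 [ 0.6404 -0.182   0.132 ]
edge [0.6211 0.4842 0.    ]
edge [0.3542 0.4811 0.    ]
edge [0.3569 0.2434 0.    ]
box [0.6386 0.1603 0.    ]
box [0.6533 0.3866 0.    ]
109.37175311391658 181.19969608151806
141.57195883657508 175.94118956937052
```

Emit:
move_arm:
  motion: [0, 0, 0, 0.11, -0.1, 0, 1, 0, 0, 0, 0.11, -0.1, 0, 1, 0, 0, 0, 0.1, -0.09, 0.1, 1, 0, 0, 0, 0, 0, 0.25, 1, 0, 0, 0, 0, 0, 0.25, 1, 0, 0, 0, 0, 0, 0.2, 1, 0, 0, 0, 0, 0, 0.15, 1, 0, 0, 0, 0, 0, 0.1, 1, 0, 0, 0, 0, 0, 0, 1, 0, 0, 0, 0, 0, 0, 0.25]

```text
time: 2.98
tool_pos: [0.5258, 0.12, 0.231]
ee_rot: [-3.141, 0.001, 0.317]
wrist_force: [-0.0, -1.2, -0.1]
width: 0.0903
finger_force: 0.0
```

Emit:
move_arm:
  motion: [0, 0, 0, 0, 0, 0, 0, 0, 0, 0, 0, 0, 0, 0, 0, 0, 0, 0, 0, 0, 0, 0, 0, 0, 0, 0, 0, 0, 0, 0, 0, 0, 0, 0, 0, 0, 0, 0, 0, 0, 0, 0, 0, 0, 0, 0, 0, 0, 0]

```text
time: 3.57
tool_pos: [0.5259, 0.1198, 0.2316]
ee_rot: [3.141, -0.0, 0.317]
wrist_force: [-0.1, 0.7, 0.6]
width: 0.0438
finger_force: 0.0
```

Emit:
move_arm:
  motion: [0, 0, 0, 0, 0, 0, 0, 0, 0, 0, 0, 0, 0, 0, 0, 0, 0, 0, 0, 0, 0, 0, 0, 0, 0, 0, 0, 0, 0, 0, 0, 0, 0, 0, 0, 0, 0, 0, 0, 0, 0, 0]

```text
time: 4.07
tool_pos: [0.5259, 0.1197, 0.2314]
ee_rot: [3.141, 0.0, 0.317]
wrist_force: [-0.2, 0.2, 1.2]
width: 0.0329
finger_force: 30.0
```

Emit:
move_arm:
  motion: [0, 0, 0, 0, 0, -0.05, 0, 0, 0, 0, 0, 0, -0.1, 0, 0, 0, 0, 0, 0, -0.1, 0, 0, 0, 0, 0, 0, -0.15, 0]

```text
time: 4.4
tool_pos: [0.5254, 0.1198, 0.2715]
ee_rot: [-3.141, 0.002, 0.317]
wrist_force: [-0.3, 0.4, -2.1]
width: 0.0323
finger_force: 30.0
```

Emit:
move_arm:
  motion: [0, 0, 0, 0, -0.1, 0, 0, 0, 0, 0, 0, -0.2, 0, 0, 0, 0, 0, 0, -0.3, 0, 0, 0, 0, 0, 0, -0.3, 0, 0, 0, 0, 0, 0, -0.3, 0, 0, 0, 0, 0, 0, -0.3, 0, 0, 0, 0, 0, 0, -0.3, 0, 0, 0, 0, 0, 0, -0.2, 0.1, 0, 0, 0, 0, 0, -0.1, 0.2, 0, 0, 0, 0, 0, 0, 0.3, 0, 0, 0, 0, 0, 0, 0.3, 0, 0, 0, 0, 0, 0, 0.3, 0]

```text
time: 5.4
tool_pos: [0.4598, 0.3206, 0.1506]
ee_rot: [-3.141, -0.001, 0.318]
wrist_force: [0.9, -0.0, -2.7]
width: 0.0326
finger_force: 30.0
```

Emit:
move_arm:
  motion: [0, 0, 0, 0, 0, 0.3, 0, 0, 0, 0, 0, 0, 0.2, 0, 0, 0, 0, 0, 0, 0.1, 0, 0, 0, 0, 0, 0, 0, 0]

```text
time: 5.73
tool_pos: [0.4583, 0.3188, 0.0883]
ee_rot: [3.141, 0.006, 0.317]
wrist_force: [0.4, -0.6, -2.7]
width: 0.0328
finger_force: 30.0
```

Emit:
move_arm:
  motion: [0, 0, 0, 0, 0, 0.08, 0, 0, 0, 0, 0, 0, 0.04, 0, 0, 0, 0, 0, 0, 0.02, 0, 0, 0, 0, 0, 0, 0, 0]

```text
time: 6.07
tool_pos: [0.4608, 0.3195, 0.0781]
ee_rot: [-3.141, -0.001, 0.317]
wrist_force: [-0.0, 0.1, -2.5]
width: 0.0325
finger_force: 30.0
```

Emit:
move_arm:
  motion: [0, 0, 0, 0, 0, 0.02, 0, 0, 0, 0, 0, 0, 0, 0]

```text
time: 6.23
tool_pos: [0.4607, 0.3194, 0.0759]
ee_rot: [-3.141, -0.001, 0.317]
wrist_force: [0.6, -0.3, -2.5]
width: 0.0331
finger_force: 30.0
```

Emit:
move_arm:
  motion: [0, 0, 0, 0, 0, 0.03, 0, 0, 0, 0, 0, 0, 0, 0]

```text
time: 6.4
tool_pos: [0.4603, 0.3192, 0.0722]
ee_rot: [3.141, 0.0, 0.317]
wrist_force: [-0.1, -0.6, -3.1]
width: 0.0329
finger_force: 30.0
```

Emit:
move_arm:
  motion: [0, 0, 0, 0, 0, 0.015, 0, 0, 0, 0, 0, 0, 0, 0]

```text
time: 6.57
tool_pos: [0.4606, 0.3194, 0.0714]
ee_rot: [3.142, -0.001, 0.317]
wrist_force: [0.1, -1.0, 0.1]
width: 0.0327
finger_force: 30.0
```

Emit:
move_arm:
  motion: [0, 0, 0, 0, 0, 0.01, 0, 0, 0, 0, 0, 0, 0, 0.8, 0, 0, 0, 0, 0, 0, 0.8, 0, 0, 0, 0, 0, 0, 0.8, 0, 0, 0, 0, 0, 0, 0.8, 0, 0, 0, 0, 0, -0.05, 0.8, 0, 0, 0, 0, 0, -0.15, 0.8, 0, 0, 0, 0, 0, -0.3, 0.8, 0, 0, 0, 0, 0, -0.3, 0.8, 0, 0, 0, 0, 0, -0.3, 0.8, 0, 0, 0, 0, 0, -0.35, 0.8, 0, 0, 0, 0, 0, -0.35, 0.8]

```text
time: 7.57
tool_pos: [0.46, 0.3191, 0.2515]
ee_rot: [3.141, 0.0, 0.317]
wrist_force: [0.2, 0.2, 0.1]
width: 0.0755
finger_force: 0.0
```

Emit:
move_arm:
  motion: [0, 0, 0, -0.03, 0.2, -0.1, 0.8, 0, 0, 0, -0.05, 0.34, 0, 0.8, 0, 0, 0, -0.05, 0.35, 0, 0.8, 0, 0, 0, -0.05, 0.35, 0, 0.8, 0, 0, 0, -0.05, 0.35, 0, 0.8, 0, 0, 0, -0.05, 0.35, 0, 0.8, 0, 0, 0, -0.05, 0.35, 0, 0.8, 0, 0, 0, -0.05, 0.35, 0, 0.8, 0, 0, 0, -0.05, 0.35, 0, 0.8, 0, 0, 0, -0.05, 0.35, 0, 0.8, 0, 0, 0, -0.05, 0.35, 0, 0.8, 0, 0, 0, -0.05, 0.35, 0, 0.8]

```text
time: 8.57
tool_pos: [0.5312, -0.0844, 0.2605]
ee_rot: [3.141, -0.001, 0.317]
wrist_force: [0.3, 0.4, -0.2]
width: 0.0754
finger_force: 0.0
```

Emit:
move_arm:
  motion: [0, 0, 0, -0.05, 0.35, 0, 0.8, 0, 0, 0, -0.05, 0.34, 0, 0.8, 0, 0, 0, -0.04, 0.2, 0, 0.8, 0, 0, 0.12, 0, 0, 0, 0.8, 0, 0, 0.13, 0, 0, 0, 0.8, 0, 0, 0.13, 0, 0, 0, 0.8, 0, 0, 0.13, 0, 0, 0, 0.8, 0, 0, 0.13, 0, 0, 0, 0.8, 0, 0, 0.1, 0, 0, 0, 0.8, 0, 0, 0, 0, 0, 0, 0.8]

```text
time: 9.4
tool_pos: [0.5456, -0.1716, 0.2602]
ee_rot: [3.141, -0.0, -0.266]
wrist_force: [-0.1, 0.8, -0.8]
width: 0.0752
finger_force: 0.0
```

Run:
```python
from h import *
import cv2,json
c=robot.get_calibration("wrist");json.dump({k:np.asarray(v).tolist() for k,v in c.items()},open("w2.json","w"))
cv2.imwrite("pics/w2.png",robot.snapshot("wrist")[:,:,::-1])
o=robot.get_obs();print(o["tool_pos"],o["ee_rot"])
```

```text
[ 0.54561818 -0.17159938  0.26021243] [ 3.14151788e+00 -2.90263258e-04 -2.62752051e-01]
```

View pics/w2.png

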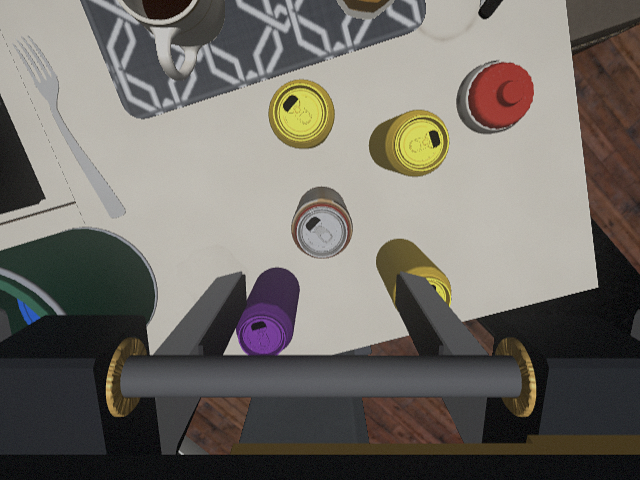

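The brown can's top is centred at (323,231). Neighbours are yellow at (302,111), (417,144) and (430,290), and purple at (265,335).

Run:
```python
from h import *
import json
np.set_printoptions(precision=4,suppress=True)
c={k:np.array(v) for k,v in json.load(open("w2.json")).items()}
for n,uv,z in(("can",(323,231),.132),("y1",(302,111),.132),("y2",(418,142),.132),("pur",(265,335),.132),("y3",(432,292),.132)):print(n,atz("wrist",uv,z,c))
```

```text
can [ 0.5476 -0.1737  0.132 ]
y1 [ 0.643  -0.1827  0.132 ]
y2 [ 0.597  -0.2641  0.132 ]
pur [ 0.47   -0.0993  0.132 ]
y3 [ 0.471  -0.2503  0.132 ]
```

Emit:
move_arm:
  motion: [0, 0, 0, 0.02, 0.01, 0.15, 0.8, 0, 0, 0, 0, 0, 0.25, 0.8, 0, 0, 0, 0, 0, 0.25, 0.8, 0, 0, 0, 0, 0, 0.25, 0.8, 0, 0, 0, 0, 0, 0.25, 0.8, 0, 0, 0, 0, 0, 0.25, 0.8, 0, 0, 0, 0, 0, 0.2, 0.8, 0, 0, 0, 0, 0, 0.1, 0.8, 0, 0, 0, 0, 0, 0.04, 0.8, 0, 0, 0, 0, 0, 0, 0.8, 0, 0, 0, 0, 0, 0, 0.3, 0, 0, 0, 0, 0, 0, 0.3]

```text
time: 10.45
tool_pos: [0.5485, -0.1736, 0.088]
ee_rot: [3.141, -0.004, -0.264]
wrist_force: [0.2, -0.6, 0.1]
width: 0.0651
finger_force: 0.0
```

Emit:
move_arm:
  motion: [0, 0, 0, 0, 0, 0, 0.3, 0, 0, 0, 0, 0, 0, 0.3, 0, 0, 0, 0, 0, 0, 0.3, 0, 0, 0, 0, 0, 0, 0.3, 0, 0, 0, 0, 0, 0, 0.3]

```text
time: 10.87
tool_pos: [0.5481, -0.1733, 0.0874]
ee_rot: [3.141, -0.003, -0.264]
wrist_force: [0.8, 1.0, 5.8]
width: 0.0517
finger_force: 30.0
```

Emit:
move_arm:
  motion: [0, 0, 0, 0, 0, -0.05, 0.3, 0, 0, 0, 0, 0, -0.15, 0.3, 0, 0, 0, 0, 0, -0.25, 0.3, 0, 0, 0, 0, 0, -0.3, 0.3, 0, 0, 0, 0, 0, -0.3, 0.3, 0, 0, 0, 0, 0, -0.3, 0.3, 0, 0, 0, 0, 0, -0.3, 0.3, 0, 0, 0, 0, 0, -0.25, 0.3, 0, 0, 0, 0, 0, -0.15, 0.3, 0, 0, 0, 0, 0, 0, 0.3]

```text
time: 11.7
tool_pos: [0.5482, -0.1736, 0.2946]
ee_rot: [3.141, -0.006, -0.264]
wrist_force: [0.9, 0.0, -3.5]
width: 0.0516
finger_force: 30.0
```

Emit:
move_arm:
  motion: [0, 0, 0, -0.04, -0.11, 0, 0.3, 0, 0, 0, -0.07, -0.2, 0, 0.3, 0, 0, 0, -0.1, -0.3, 0, 0.3, 0, 0, 0, -0.11, -0.3, 0, 0.3, 0, 0, 0, -0.11, -0.3, 0, 0.3, 0, 0, 0, -0.11, -0.3, 0, 0.3, 0, 0, 0, -0.11, -0.3, 0, 0.3, 0, 0, 0, -0.11, -0.3, 0, 0.3, 0, 0, 0, -0.11, -0.3, 0, 0.3, 0, 0, 0, -0.07, -0.25, 0, 0.3, 0, 0, 0, -0.04, -0.24, 0, 0.3, 0, 0, 0, 0, -0.16, 0, 0.3]

```text
time: 12.7
tool_pos: [0.5304, 0.1511, 0.2875]
ee_rot: [3.14, 0.006, -0.261]
wrist_force: [0.2, 0.9, -3.3]
width: 0.0513
finger_force: 30.0
```

Emit:
move_arm:
  motion: [0, 0, 0, 0, 0, 0, 0.3, 0, 0, 0, 0, 0, 0, 0.3]

```text
time: 12.87
tool_pos: [0.5312, 0.1489, 0.2877]
ee_rot: [3.139, 0.005, -0.262]
wrist_force: [-0.3, -0.4, -4.5]
width: 0.0513
finger_force: 30.0
```

Run:
```python
from h import *
import cv2
for n in("scene","wrist"):
    im=robot.snapshot(n)[:,:,::-1]
    if n=="scene": im=im[200:480,180:480]
    cv2.imwrite(f"pics/{n}3.png",cv2.resize(im,None,fx=2,fy=2) if n=="scene" else im)
o=robot.get_obs();print(o["tool_pos"],o["ee_rot"],o["wrist_force"],o["width"])
```

```text
[0.53173256 0.14748035 0.28905935] [ 3.13948833  0.00317439 -0.26466298] [ 0.1455893  -0.47914233 -2.6539418 ] 0.05141279958489738
```

View pics/scene3.png

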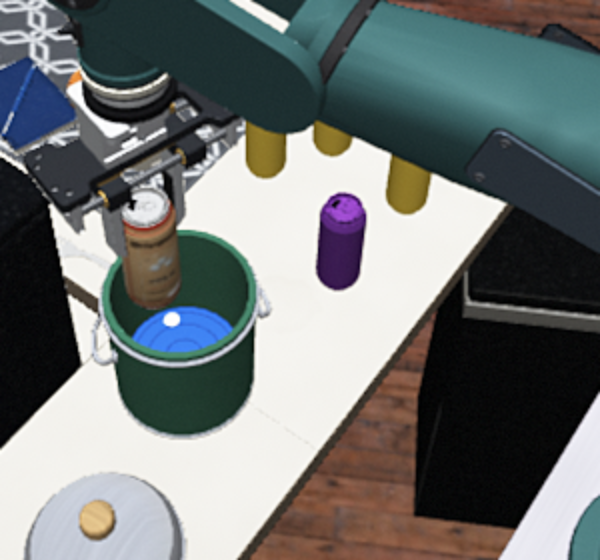

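View pics/wrist3.png

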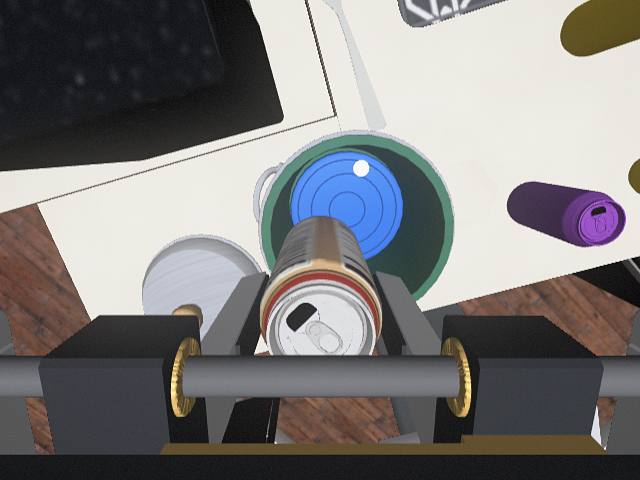

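The can hangs past the axis because I overshot by 30 mm in y. The wrist view shows the pack's rings centred at (350,208) and the rim spanning x 258–453 with its top at y 131.

Run:
```python
from h import *
np.set_printoptions(precision=4,suppress=True)
for z in(.03,.05,.075):print("pack",z,atz("wrist",(350,208),z), "edge width",np.linalg.norm(atz("wrist",(290,208),z)-atz("wrist",(403,208),z)))
L,R,T=[atz("wrist",p,.17) for p in((258,222),(453,222),(355,131))]
print(L,R,T,(L+R)/2,np.linalg.norm(L-R))
from scipy.optimize import fsolve
print(robot.get_obs()["tool_pos"])
```

```text
pack 0.03 [0.5232 0.1143 0.03  ] edge width 0.13150909501417543
pack 0.05 [0.5267 0.1151 0.05  ] edge width 0.12550194278783924
pack 0.075 [0.5311 0.116  0.075 ] edge width 0.11799300250491897
[0.556  0.1931 0.17  ] [0.5151 0.0427 0.17  ] [0.6035 0.1016 0.17  ] [0.5356 0.1179 0.17  ] 0.1557997703990631
[0.5317 0.1475 0.2891]
```

Emit:
move_arm:
  motion: [0, 0, 0, 0.01, 0.07, 0, 0.3, 0, 0, 0, 0.02, 0.13, 0, 0.3, 0, 0, 0, 0, 0.1, 0, 0.3, 0, 0, 0, 0, 0, 0, 0.3, 0, 0, 0, 0, 0, 0.1, 0.3, 0, 0, 0, 0, 0, 0.2, 0.3, 0, 0, 0, 0, 0, 0.25, 0.3, 0, 0, 0, 0, 0, 0.25, 0.3, 0, 0, 0, 0, 0, 0.15, 0.3, 0, 0, 0, 0, 0, 0.1, 0.3, 0, 0, 0, 0, 0, 0.05, 0.3, 0, 0, 0, 0, 0, 0, 0.3]

```text
time: 13.97
tool_pos: [0.5271, 0.1181, 0.1797]
ee_rot: [3.141, 0.002, -0.264]
wrist_force: [-0.5, 0.4, -3.6]
width: 0.0512
finger_force: 30.0
```

Emit:
move_arm:
  motion: [0, 0, 0, 0, 0, 0.03, 0.3, 0, 0, 0, 0, 0, 0.03, 0.3, 0, 0, 0, 0, 0, 0.03, 0.3, 0, 0, 0, 0, 0, 0, 0.3]

```text
time: 14.3
tool_pos: [0.5278, 0.1182, 0.172]
ee_rot: [-3.142, -0.0, -0.264]
wrist_force: [-0.4, -0.3, -4.0]
width: 0.0517
finger_force: 30.0
```

Emit:
move_arm:
  motion: [0, 0, 0, 0, 0, 0.03, 0.3, 0, 0, 0, 0, 0, 0.03, 0.3, 0, 0, 0, 0, 0, 0.02, 0.3, 0, 0, 0, 0, 0, 0, 0.3]

```text
time: 14.63
tool_pos: [0.5273, 0.1181, 0.1632]
ee_rot: [3.141, 0.001, -0.264]
wrist_force: [-0.4, -0.4, -2.9]
width: 0.0516
finger_force: 30.0
```

Emit:
move_arm:
  motion: [0, 0, 0, 0, 0, 0.03, 0.3, 0, 0, 0, 0, 0, 0.03, 0.3, 0, 0, 0, 0, 0, 0.02, 0.3, 0, 0, 0, 0, 0, 0, 0.3]

```text
time: 14.97
tool_pos: [0.5273, 0.1181, 0.1551]
ee_rot: [3.141, 0.001, -0.264]
wrist_force: [-0.7, 0.6, -3.1]
width: 0.0517
finger_force: 30.0
```

Bottom is at about 0.068 m. I'll keep feeling downwards.

Emit:
move_arm:
  motion: [0, 0, 0, 0, 0, 0.03, 0.3, 0, 0, 0, 0, 0, 0.03, 0.3, 0, 0, 0, 0, 0, 0.02, 0.3, 0, 0, 0, 0, 0, 0, 0.3]

```text
time: 15.3
tool_pos: [0.5273, 0.1181, 0.1472]
ee_rot: [3.141, 0.001, -0.264]
wrist_force: [0.1, -0.4, -3.1]
width: 0.0515
finger_force: 30.0
```

Emit:
move_arm:
  motion: [0, 0, 0, 0, 0, 0.02, 0.3, 0, 0, 0, 0, 0, 0.02, 0.3, 0, 0, 0, 0, 0, 0.01, 0.3, 0, 0, 0, 0, 0, 0, 0.3]

```text
time: 15.63
tool_pos: [0.5275, 0.1181, 0.1426]
ee_rot: [3.141, 0.001, -0.264]
wrist_force: [0.3, 0.0, -3.7]
width: 0.0515
finger_force: 30.0
```

Emit:
move_arm:
  motion: [0, 0, 0, 0, 0, 0.02, 0.3, 0, 0, 0, 0, 0, 0.01, 0.3, 0, 0, 0, 0, 0, 0, 0.3]

```text
time: 15.88
tool_pos: [0.5275, 0.1181, 0.1396]
ee_rot: [3.141, 0.0, -0.264]
wrist_force: [-0.4, -0.6, -3.5]
width: 0.0519
finger_force: 30.0
```

Emit:
move_arm:
  motion: [0, 0, 0, 0, 0, 0.02, 0.3, 0, 0, 0, 0, 0, 0.01, 0.3, 0, 0, 0, 0, 0, 0, 0.3]

```text
time: 16.13
tool_pos: [0.5275, 0.1181, 0.1366]
ee_rot: [3.141, 0.001, -0.264]
wrist_force: [-0.3, -0.4, -2.6]
width: 0.0517
finger_force: 30.0
```

Emit:
move_arm:
  motion: [0, 0, 0, 0, 0, 0.02, 0.3, 0, 0, 0, 0, 0, 0, 0.3, 0, 0, 0, 0, 0, 0, 0.3]

```text
time: 16.38
tool_pos: [0.5276, 0.1181, 0.1348]
ee_rot: [3.141, 0.0, -0.264]
wrist_force: [-0.3, 0.1, -2.9]
width: 0.0514
finger_force: 30.0
```

Emit:
move_arm:
  motion: [0, 0, 0, 0, 0, 0.02, 0.3, 0, 0, 0, 0, 0, 0, 0.3, 0, 0, 0, 0, 0, 0, 0.3]

```text
time: 16.63
tool_pos: [0.528, 0.1182, 0.1334]
ee_rot: [-3.141, -0.001, -0.264]
wrist_force: [0.7, -0.4, -1.8]
width: 0.0514
finger_force: 30.0
```

Emit:
move_arm:
  motion: [0, 0, 0, 0, 0, 0.02, 0.3, 0, 0, 0, 0, 0, 0, 0.3, 0, 0, 0, 0, 0, 0, 0.3]

```text
time: 16.88
tool_pos: [0.5281, 0.1182, 0.1319]
ee_rot: [-3.141, -0.001, -0.264]
wrist_force: [-0.6, 0.8, 2.2]
width: 0.0516
finger_force: 30.0
```

Emit:
move_arm:
  motion: [0, 0, 0, 0, 0, 0, 0.6, 0, 0, 0, 0, 0, 0, 0.75, 0, 0, 0, 0, 0, 0, 0.8, 0, 0, 0, 0, 0, 0, 0.8, 0, 0, 0, 0, 0, 0, 0.8, 0, 0, 0, 0, 0, -0.05, 0.8, 0, 0, 0, 0, 0, -0.1, 0.8, 0, 0, 0, 0, 0, -0.2, 0.8, 0, 0, 0, 0, 0, -0.3, 0.8, 0, 0, 0, 0, 0, -0.3, 0.8, 0, 0, 0, 0, 0, -0.3, 0.8, 0, 0, 0, 0, 0, -0.2, 0.8]

```text
time: 17.88
tool_pos: [0.5285, 0.1183, 0.2808]
ee_rot: [-3.14, -0.005, -0.264]
wrist_force: [0.4, -0.0, 0.5]
width: 0.075
finger_force: 0.0
```

Run:
```python
from h import *
import cv2
a=cv2.resize(robot.snapshot("wrist"),(400,300));b=robot.snapshot("scene")[200:480,180:480]
cv2.imwrite("pics/m4.png",np.hstack([a,cv2.resize(b,(321,300))])[:,:,::-1])
o=robot.get_obs();print(o["tool_pos"],o["ee_rot"])
```

```text
[0.52964444 0.11841744 0.2821907 ] [-3.13759217 -0.01020291 -0.26437527]
```

View pics/m4.png

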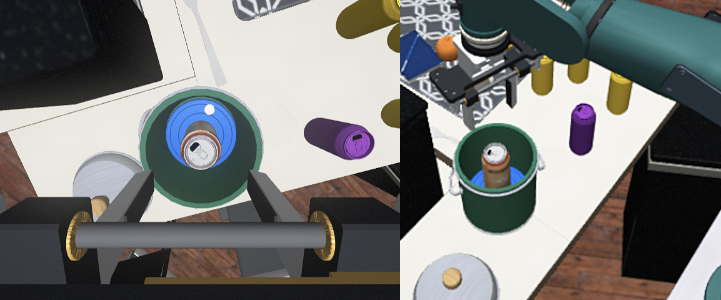

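Both views show the can upright near the middle of the cooler, its top at (200,152) in the left half, and the lid where I left it. Next is the lid.

Emit:
move_arm:
  motion: [0, 0, -0.12, 0, 0, 0, 0.9, 0, 0, -0.13, 0, 0, 0, 0.9, 0, 0, -0.13, 0, 0, 0, 0.9, 0, 0, -0.13, 0, 0, 0, 0.9, 0, 0, -0.13, 0, 0, 0, 0.9, 0, 0, -0.1, 0, 0, 0, 0.9, 0, 0, 0, 0, -0.2, 0, 0.9, 0, 0, 0, 0, -0.35, 0, 0.9, 0, 0, 0, 0, -0.35, 0, 0.9, 0, 0, 0, 0, -0.35, 0, 0.9, 0, 0, 0, 0, -0.35, 0, 0.9, 0, 0, 0, 0, -0.3, 0, 0.9]

```text
time: 18.98
tool_pos: [0.467, 0.3004, 0.2745]
ee_rot: [-3.142, 0.002, 0.318]
wrist_force: [0.4, 0.2, -0.1]
width: 0.0846
finger_force: 0.0
```

Emit:
move_arm:
  motion: [0, 0, 0, -0.02, -0.2, 0, 0.9, 0, 0, 0, 0, 0, 0.15, 0.9, 0, 0, 0, 0, 0, 0.3, 0.9, 0, 0, 0, 0, 0, 0.3, 0.9, 0, 0, 0, 0, 0, 0.3, 0.9, 0, 0, 0, 0, 0, 0.2, 0.9, 0, 0, 0, 0, 0, 0, 0.9, 0, 0, 0, 0, 0, 0, 0.9]

```text
time: 19.65
tool_pos: [0.4591, 0.3164, 0.1488]
ee_rot: [3.141, 0.005, 0.317]
wrist_force: [0.3, -0.1, 0.4]
width: 0.0843
finger_force: 0.0
```

Emit:
move_arm:
  motion: [0, 0, 0, 0.02, -0.02, 0.15, 0.9, 0, 0, 0, 0, 0, 0.2, 0.9, 0, 0, 0, 0, 0, 0.2, 0.9, 0, 0, 0, 0, 0, 0.15, 0.9, 0, 0, 0, 0, 0, 0.05, 0.9, 0, 0, 0, 0, 0, 0, 0.9]

```text
time: 20.15
tool_pos: [0.4617, 0.3196, 0.0761]
ee_rot: [3.141, 0.0, 0.317]
wrist_force: [-0.4, -0.3, -0.6]
width: 0.0845
finger_force: 0.0
```

Emit:
move_arm:
  motion: [0, 0, 0, 0, 0, 0, 0.9]

```text
time: 20.23
tool_pos: [0.4627, 0.3201, 0.0778]
ee_rot: [-3.141, -0.003, 0.317]
wrist_force: [0.1, -0.7, 0.3]
width: 0.0845
finger_force: 0.0
```

Emit:
move_arm:
  motion: [0, 0, 0, -0.01, 0, 0.04, 0.9, 0, 0, 0, 0, 0, 0, 0.9, 0, 0, 0, 0, 0, 0, 0.9]

```text
time: 20.48
tool_pos: [0.4611, 0.3195, 0.0729]
ee_rot: [-3.141, -0.001, 0.317]
wrist_force: [-0.8, -0.5, -0.1]
width: 0.0847
finger_force: 0.0
```

Emit:
move_arm:
  motion: [0, 0, 0, -0.005, 0, 0.01, 0.3, 0, 0, 0, 0, 0, 0, 0, 0, 0, 0, 0, 0, 0, 0, 0, 0, 0, 0, 0, 0, 0, 0, 0, 0, 0, 0, 0, 0, 0, 0, 0, 0, 0, 0, 0, 0, 0, 0, 0, 0, 0, 0, 0, 0, 0, 0, 0, 0, 0, 0, 0, 0, 0, 0, 0, 0, 0, 0, 0, 0, 0, 0, 0, 0, 0, 0, 0, 0, 0, 0, 0, 0, 0, 0, 0, 0, 0]

```text
time: 21.48
tool_pos: [0.4602, 0.3191, 0.0709]
ee_rot: [3.142, -0.0, 0.317]
wrist_force: [0.6, -0.5, -0.3]
width: 0.0328
finger_force: 30.0
```

Emit:
move_arm:
  motion: [0, 0, 0, 0, 0, -0.05, 0, 0, 0, 0, 0, 0, -0.1, 0, 0, 0, 0, 0, 0, -0.25, 0, 0, 0, 0, 0, 0, -0.3, 0, 0, 0, 0, 0, 0, -0.3, 0, 0, 0, 0, 0, 0, -0.3, 0, 0, 0, 0, 0, 0, -0.3, 0, 0, 0, 0, 0, 0, -0.25, 0, 0, 0, 0, 0, 0, -0.15, 0, 0, 0, 0, 0, 0, 0, 0, 0, 0, 0, 0, 0, 0, 0]

```text
time: 22.4
tool_pos: [0.4605, 0.3193, 0.2721]
ee_rot: [-3.141, -0.002, 0.317]
wrist_force: [-0.5, 0.0, -1.8]
width: 0.0331
finger_force: 30.0
```

Emit:
move_arm:
  motion: [0, 0, 0, 0, 0.1, 0, 0, 0, 0, 0, 0, 0.2, 0, 0, 0, 0, 0, 0, 0.3, 0, 0, 0, 0, 0, 0, 0.3, 0, 0, 0, 0, 0, 0, 0.3, 0, 0, 0, 0, 0, 0, 0.3, 0, 0, 0, 0, 0, 0, 0.3, 0, 0, 0, 0, 0, 0, 0.2, 0, 0, 0, 0, 0, 0, 0.1, 0, 0, 0, 0, 0, 0, 0, 0, 0, 0, 0, 0, 0, 0, 0, 0, 0, 0, 0, 0, 0, 0, 0]

```text
time: 23.4
tool_pos: [0.5251, 0.1205, 0.2702]
ee_rot: [-3.141, 0.001, 0.318]
wrist_force: [0.7, -0.8, -2.2]
width: 0.0324
finger_force: 30.0
```

```bash
python3 -c "
from h import *
o=robot.get_obs();print(o['tool_pos'],o['ee_rot'],o['wrist_force'])"
```

```text
[0.52505982 0.12052219 0.27024684] [-3.14060224e+00  1.31407328e-03  3.17928617e-01] [ 0.68786111 -0.79735392 -2.2277201 ]
```

Emit:
move_arm:
  motion: [0, 0, 0, 0.005, 0.01, 0.05, 0, 0, 0, 0, 0, 0, 0.1, 0, 0, 0, 0, 0, 0, 0.06, 0, 0, 0, 0, 0, 0, 0.03, 0, 0, 0, 0, 0, 0, 0, 0]

```text
time: 23.82
tool_pos: [0.5256, 0.1192, 0.2451]
ee_rot: [-3.141, 0.003, 0.318]
wrist_force: [1.2, -0.2, -3.4]
width: 0.0322
finger_force: 30.0
```

Emit:
move_arm:
  motion: [0, 0, 0, 0, 0, 0.03, 0, 0, 0, 0, 0, 0, 0.03, 0, 0, 0, 0, 0, 0, 0, 0, 0, 0, 0, 0, 0, 0, 0]

```text
time: 24.15
tool_pos: [0.5264, 0.1187, 0.2409]
ee_rot: [3.142, 0.0, 0.317]
wrist_force: [-0.2, -0.3, -2.5]
width: 0.0326
finger_force: 30.0
```

Emit:
move_arm:
  motion: [0, 0, 0, 0, 0, 0.03, 0, 0, 0, 0, 0, 0, 0.02, 0, 0, 0, 0, 0, 0, 0, 0, 0, 0, 0, 0, 0, 0, 0]

```text
time: 24.48
tool_pos: [0.5263, 0.1188, 0.2357]
ee_rot: [3.142, 0.0, 0.317]
wrist_force: [-0.0, 0.4, -2.6]
width: 0.0327
finger_force: 30.0
```

Spigot is inside the mouth with no side force.

Emit:
move_arm:
  motion: [0, 0, 0, 0, 0, 0.03, 0, 0, 0, 0, 0, 0, 0, 0, 0, 0, 0, 0, 0, 0, 0]

```text
time: 24.73
tool_pos: [0.5263, 0.1188, 0.2327]
ee_rot: [-3.142, 0.0, 0.317]
wrist_force: [0.5, 0.4, -2.4]
width: 0.0325
finger_force: 30.0
```

Emit:
move_arm:
  motion: [0, 0, 0, 0, 0, 0.02, 0, 0, 0, 0, 0, 0, 0, 0, 0, 0, 0, 0, 0, 0, 0]

```text
time: 24.98
tool_pos: [0.5265, 0.1188, 0.231]
ee_rot: [3.141, -0.0, 0.317]
wrist_force: [1.4, 0.1, -2.2]
width: 0.0326
finger_force: 30.0
```

Emit:
move_arm:
  motion: [0, 0, 0, 0, 0, 0.01, 0, 0, 0, 0, 0, 0, 0, 0, 0, 0, 0, 0, 0, 0, 0]

```text
time: 25.23
tool_pos: [0.5265, 0.1188, 0.2309]
ee_rot: [3.141, -0.001, 0.317]
wrist_force: [-1.5, -0.9, 2.8]
width: 0.0326
finger_force: 30.0
```

Emit:
move_arm:
  motion: [0, 0, 0, 0, 0, 0.01, 0, 0, 0, 0, 0, 0, 0, 0, 0, 0, 0, 0, 0, 0, 0]

```text
time: 25.48
tool_pos: [0.5266, 0.1188, 0.2309]
ee_rot: [3.141, -0.002, 0.317]
wrist_force: [-2.6, -0.4, 6.1]
width: 0.0327
finger_force: 30.0
```

Emit:
move_arm:
  motion: [0, 0, 0, 0, 0, -0.01, 0.9, 0, 0, 0, 0, 0, 0, 0.9, 0, 0, 0, 0, 0, 0, 0.9, 0, 0, 0, 0, 0, 0, 0.9, 0, 0, 0, 0, 0, 0, 0.9, 0, 0, 0, 0, 0, -0.05, 0.9, 0, 0, 0, 0, 0, -0.15, 0.9, 0, 0, 0, 0, 0, -0.3, 0.9, 0, 0, 0, 0, 0, -0.3, 0.9, 0, 0, 0, 0, 0, -0.25, 0.9, 0, 0, 0, 0, 0, -0.1, 0.9, 0, 0, 0, 0, 0, 0, 0.9]

```text
time: 26.48
tool_pos: [0.5274, 0.1189, 0.3484]
ee_rot: [3.14, -0.006, 0.317]
wrist_force: [-0.2, 0.5, 0.3]
width: 0.0847
finger_force: 0.0
```

Run:
```python
from h import *
import cv2
a=robot.snapshot("side");b=robot.snapshot("scene")
cv2.imwrite("pics/m5.png",np.hstack([cv2.resize(a,(400,300)),cv2.resize(b,(400,300))])[:,:,::-1])
```

```text
(no output)
```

View pics/m5.png

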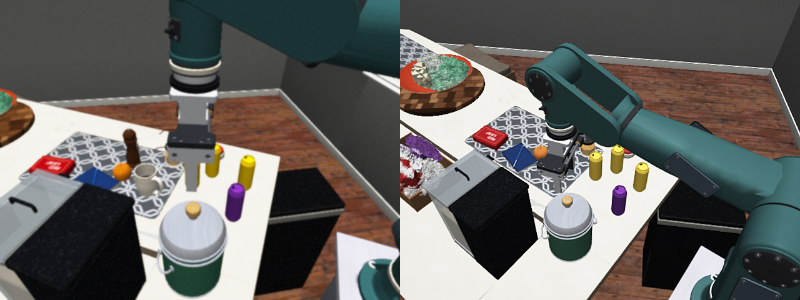

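The lid sits level and fully down on the cooler (knob at (193,209) in the left half), the gripper is clear, and the other objects look undisturbed.

```bash
python3 -c "
from bench import robot
print(robot.close_job())"
```

```text
the job is handed in; nothing more can be done
None
```

The can is standing upright on the freezer packs near the middle of the cooler, the lid is back on fully down, and I handed the job in at about 26.5 s of the 72 s allowed; no verdict was returned.

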